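# Hang a loaded plating rack on the drying rail

## Task

Lift the loaded plating rack by its black grip out of the wooden loading block and hang it on the steel drying rail, square to the rail and in the clear space beside the rack already hanging there: bring the hook over the rail and press it straight down until it is fully home and its sprung latch has snapped shut under the rail, then let go and leave it hanging still. Keep the rack upright, press gently (the rail is only clamped to its posts), and leave the other rack, the stand and everything else on the bench undisturbed.

Things in the scene. Friction and masses are not known exactly. Their poses are not given: they have to be found in the camera images.
- rack: the loaded plating rack, steel, 251 mm tall, about 0.22 kg, upright in the loading block. Origin: foot bottom. z up, x from the hook's back leg to its tip, y along the rail once hung. Foot 12 x 8 (x, y) up to z 26; crossbar 60 long in y, z 26 to 34, rests on the block; spine 8 square at x 0 up to z 95 with crossbars 60 long, silver squares on their +x side (to x 14)
- rack_window (a point): on the rack at x 0, z 118.5: middle of the gap between the hook's lip (lowest point z 142) and the gooseneck (z 87 to 95, from x +6 back to the back leg). The gap is open to +x: the rail comes in sideways here, under the mouth. Axes as the rack's
- hook_mouth (a point): on the rack at x -2, z 154: middle of the downward mouth, 19.5 mm wide, between the back leg (x -19.5 to -11.5, z 87 to 203) and the toe (x 8) of the front leg (x 11.5 to 19.5, z 152 to 203). Under the toe a flared lip leads out to x 20. The hook is 12 mm wide in y. Axes as the rack's
- hook_seat (a point): on the rack at x 0, z 187: where the rail's centre lies when the hook is fully home, the rail's top then touching the bridge (z 193 to 203). Axes as the rack's
- rack_grip (a point): centre of the rack's black grip, 14 (x) by 24 (y) by 48 mm tall, z 203 to 251 of the rack, x 0; below it is the hook's bridge, 39 long in x. Axes as the rack's
- latch (a joint): angle (rad) of the rack's sprung latch, a steel finger 24 mm long hinged on the back leg at x -13, z 159, lying across the mouth, its tip on the toe. 0 = shut, up to 1.4 folded up into the hook. The rail pushes it open (with 4 to 9 N); it snaps shut under the rail only when the rail is within about 3 mm of home, and does not open outwards
- block: wooden loading block, 90 (x) by 130 (y) by 40 mm tall, fixed; origin: centre of its underside. Three slots 14 by 10 mm, 28 deep, along its y; the rack's foot stands 26 mm deep in the middle one, rack and block axes alike
- stand: drying stand, fixed: drip tray 170 (x) by 400 (y), 16 mm tall; posts 16 thick, 250 tall at y -172 and +172; between them the horizontal steel rail, 12 mm thick, along y at x 0, held at the posts by clamp blocks 32 x 28 x 34, free from y -158 to +158. A shaker motor on the +y clamp's far side (to x 76). Origin: centre of the underside; x points away from the robot
- rail_mark (a point): on the stand at x 0, y 0, 217 mm up: the middle of the rail if clamped at mid height. The true height is set by hand, 12 mm below to 12 mm above this mark, and is not measured: find it by feel or eye. The rail is stiff; pressing it with more than 25 N spoils the setting and fails the job. Axes as the stand's
- rack_b_grip (a point): centre of the black grip of the other rack, same shape, already hanging on the rail, hook tip to the stand's +x, anywhere within 100 mm of the rail's middle. It swings and slides if touched
- rack_b_foot (a point): on the other rack, in its lowest crossbar, 30 mm above its foot
- slab: off-white ceramic soldering slab 80 x 200 x 14 with small silver squares on it, lying at the far side (leave alone); origin: centre of its underside
- jar: glass jar 76 across and 100 tall with a yellow lid (leave alone); origin: centre of its underside
- flux: small green bottle 32 across, 62 tall (leave alone); origin: centre of its underside
- case: blue spectacles case 65 x 165 x 32 (leave alone); origin: centre of its underside
- tweezers: steel tweezers 150 long, lying on the robot's side of the loading block (leave alone); origin: centre of its underside
- torch: hand-held butane torch standing on its round foot, 135 tall (leave alone); origin: centre of its underside
- dish: small white dish 72 across, 22 tall, with silver squares, beyond the loading block (leave alone); origin: centre of its underside
There are look-alikes about, which are no part of the job. Of the things that look like the block, take the one that is farthest to the robot's left at the start.

How it is judged:
On the way, in this order (a step that is already met when the one before it is completed fails the run):
1. the rack is lifted clear of the loading block, its foot above the block's top (z of rack in the frame of block above 0.045 m), for 0.1 s.
2. the rail has entered the hook's mouth and folds the latch open (value of joint latch above 0.5 rad and distance between hook_seat and rail_mark below 0.2 m and contact force between rack and stand above 0.5 N), for 0.02 s.
3. the hook is home on the rail and the latch has snapped shut under it (value of joint latch below 0.15 rad and x of hook_seat in the frame of stand between -0.008 and 0.008 m and z of hook_seat in the frame of stand between 0.202 and 0.232 m), for 0.1 s.
At the end, for the whole second after the job is handed in: The rack hangs released and still (under 0.03 m/s) on the rail: hook seat within 8 mm of the rail line, 202 to 232 mm above the bench, latch shut (under 0.15 rad), within 0.3 rad of square to the rail and 0.2 rad of upright, its weight on the rail (all of step 3 and contact force between rack and stand above 0.8 N and angle between the y axis of rack and the y axis of stand, either way round below 0.3 rad and angle between rack's own z axis and vertical below 0.2 rad and linear speed of rack below 0.03 m/s and contact force between rack and the fingers below 0.05 N); the robot touches nothing.
It fails at once if the stand or its rail is pressed with more than 25 N by the rack or the robot (contact force between any of rack, the arm, the fingers and stand above 25 N).
It fails at once if the loaded rack is tipped by more than 0.5 rad from upright (angle between rack's own z axis and vertical above 0.5 rad).
It fails at once if the rack already hanging there is pushed along or swung by more than 20 mm (distance of any of rack_b_grip, rack_b_foot from where it was at the start of the episode above 0.02 m).
It fails at once if another thing on the bench is moved by more than 20 mm (distance of any of slab, jar, flux, case, tweezers, torch, dish from where it was at the start of the episode above 0.02 m).
It also fails if it takes over 58 s, if anything falls off the work surface, if the arm or the gripper's body presses on something with over 40 N, if the wrist force passes 120 N, or if a joint passes its speed limit or range.

## Robot

A 6-joint arm with a two-finger parallel gripper is mounted at the origin on the work surface. World frame = base frame: x ahead of the robot, y to its left, z up, the work surface at z = 0. Lengths are in m, angles in rad, forces in N, time in s.
With the tool pointing down it reaches from about 0.35 to 0.775 m from the base axis. Payload 7.3 kg.
Tool frame: the origin (TCP) lies at the very end of the fingers, on their centre line; the grasp point (between the pads) lies 19 mm behind it; z points along the fingers, y is the line along which they close (so a half turn about z gives the same grasp; the last joint's range is limited). The gripper opens to 92 mm and grips with 3 to 60 N. Pads are 19 mm wide; open, the fingers measure 130 mm over their backs; the gripper's body (75 mm by 190 mm) begins 47 mm behind the grasp point.
Start: joints at [1.147, 0.342, 1.524, -0, 1.275, -0.146], TCP at [0.144, 0.505, 0.227] pointing down, gripper open.
Joint ranges: [-2.53, 2.53], [-0.77, 2.02], [0.04, 2.7], [-1, 4.14], [0.28, 2.66], [-3.11, 3.11]. Speed limits (rad/s): [2.57, 2.57, 3.14, 3.14, 3.14, 3.14].

## Interface

Orientations are given as [roll, pitch, yaw] about the fixed x, y, z axes, in that order (R = Rz(yaw) Ry(pitch) Rx(roll)).
In Python, from cell import observe, read_camera, get_calibration, hand_in, search_frame gives the robot as it stands.
- The arm moves only by the tool step_arm, never from a script. Its argument "commands" is a list of rows, each an object with "translation": the shift along the tool's x, y, z in mm, a list of three; "roll": the turn about the tool's z in rad. In form: [{"translation": [x, y, z], "roll": roll}, ...]. A call has 1 to 20 rows; each row shifts and turns the commanded pose from where the row before left it, along the tool's axes as they then stand; what a row does not reach is not made up. A row lasts 1/12 s, in which the tool goes at most 41.7 mm and 7.16 degrees, less where a joint would pass 70% of its speed; a pose out of reach is approached as far as the arm can. A call is refused whole if a number of a shift passes 41.7 or a number of a turn 0.125, either way. A call with a gripper value outside its range is refused whole. "fingers" is the opening, from 0 (shut) to 1 (fully open), set as the call begins (left out, the last holds). The fingers move at their own pace and stop on an object; "grip_force" is the grip in N (left out, the last holds). Time passes only in rows, so rows that do not move let the fingers close. It gives the time, the measured TCP pose, the force, the opening and the grip force at its end, in the units of the state.
- observe(): the state, without advancing time (a new reading comes with each control period).
- read_camera(name): name is "scene" or "top" or "wrist"; returns the picture (384x512x3 uint8, red, green, blue); there is no depth.
- get_calibration(name): a dict with "camera_matrix" (3x3 intrinsics, pixels), "dist_coeffs" ([k1, k2, p1, p2, k3] as OpenCV has them; the pictures are not rectified), "world_from_camera" (4x4, takes a point from camera to world coordinates). Camera axes: x right, y up, looking along -z (the intrinsics and any distortion apply to the point x, -y, -z); pixel columns grow to the right and rows downward; lengths in m; the calibration is good to about 2 mm. A picture is of the moment at which its call begins: read the wrist's pose just before it. get_calibration takes no time and is no camera call; for the wrist camera it gives the pose at the moment of the call.
- hand_in(): hands the job in; it is judged then, once.
Trained networks look in the newest picture that a camera, given by its name, has taken for a name from the list of things; names that differ only in an ending like _2 or _b are one class to them, and where a whole thing is asked for, a point or a joint stands for the part that bears it (a point fixed in the world has none). Each returns a list of dicts, best first, with "confidence" (0 to 1); they miss things now and then, are a little off and sometimes report something else, mostly with a low value. They report only what shows in the picture. A call takes as long as a camera call. They do not tell look-alikes from the thing itself.
- search_frame(camera, name): "at" ([x, y, z] in m, in world coordinates, good to about 4 mm: the middle of the surface that is visible of it).
The state is a dict: "time": time; "qpos": joint angles; "qvel": joint speeds; "joint_efforts": joint torques, N m; "tool_pos": TCP position; "tool_rot": TCP orientation; "contact_force": force on the tool from outside, world axes, zero at the start; "torque": the same for the moment, N m; "opening": finger opening in m; "grip_force": force on a finger pad.
Only numpy, scipy, OpenCV 4.12 (cv2) and the standard library are available. Lean on these libraries where they do the work, as an engineer would, in place of code of your own. Each camera call takes 0.05 s, during which the arm holds its last target. There are 200 camera calls.

## Working session

There is one attempt and no reset: what is moved stays moved. The work goes in short steps, Python scripts to look and compute and a tool call to move; the robot and the scene stay as the last step left them, time stands still between calls to the robot, and variables do not carry over. Pictures are saved under pics/ and viewed, at most 10 in all, crops included, and the job is handed in when it is done.

Besides the shell and the picture viewer there is one more tool, called after "Call:" in YAML: its name, and indented under it one key for each argument. step_arm: Moves the arm, as the interface text tells. Its arguments: {"type":"object","properties":{"commands":{"type":"array"},"fingers":{"type":"number"},"grip_force":{"type":"number"}},"required":["commands"]}

```bash
mkdir -p pics; cat > h.py <<'E'
import numpy as np, cv2
from cell import *
def save(cam,name,crop=None,scale=1):
    im=read_camera(cam)[:,:,::-1]
    if crop: im=im[crop[1]:crop[3],crop[0]:crop[2]]
    im=cv2.resize(im,None,fx=scale,fy=scale,interpolation=cv2.INTER_CUBIC)
    cv2.imwrite('pics/'+name,im)
def proj(cam,P):
    c=get_calibration(cam);T=np.linalg.inv(np.array(c['world_from_camera']))
    P=np.atleast_2d(P);p=(T[:3,:3]@P.T).T+T[:3,3]
    p=p*[1,-1,-1]
    return cv2.projectPoints(p,np.zeros(3),np.zeros(3),np.array(c['camera_matrix'],float),np.array(c['dist_coeffs'],float))[0][:,0]
def ray(cam,uv):
    c=get_calibration(cam);T=np.array(c['world_from_camera'])
    n=cv2.undistortPoints(np.array([[uv]],float),np.array(c['camera_matrix'],float),np.array(c['dist_coeffs'],float))[0,0]
    return T[:3,3],T[:3,:3]@np.array([n[0],-n[1],-1])
def at_z(cam,uv,z):
    o,d=ray(cam,uv);return o+d*(z-o[2])/d[2]
def at_x(cam,uv,x):
    o,d=ray(cam,uv);return o+d*(x-o[0])/d[0]
def at_y(cam,uv,y):
    o,d=ray(cam,uv);return o+d*(y-o[1])/d[1]
E
python3 - <<'E'
from h import *
print(observe())
a=read_camera('scene');b=read_camera('top')
cv2.imwrite('pics/a.png',cv2.resize(a[:,:,::-1],(800,600)));cv2.imwrite('pics/b.png',cv2.resize(b[:,:,::-1],(800,600)))
for cam in ('scene','top'):
    print(cam,np.round(get_calibration(cam)['world_from_camera'],3).tolist())
    for n in ['block','rack','rack_grip','rack_b_grip','stand','torch','jar','dish','tweezers','hook_seat']:
        r=search_frame(cam,n)
        print(n,[(np.round(x['at'],3).tolist(),round(x['confidence'],2),proj(cam,x['at'])[0].round().tolist()) for x in r][:4])
E
```

```text
{'time': 0.0, 'qpos': array([ 1.14697692e+00,  3.42726216e-01,  1.52504338e+00, -1.30244199e-06,
        1.27540067e+00, -1.46016744e-01]), 'qvel': array([ 0.00109782, -0.0005455 , -0.00069079, -0.00040951, -0.00040423,
        0.00035748]), 'joint_efforts': array([ 3.57842982e-04, -4.31224680e+01, -2.44219244e+01,  7.18487240e-02,
        5.56861516e-02, -1.43246111e-04]), 'tool_pos': array([0.14379029, 0.50448776, 0.22603396]), 'tool_rot': array([-3.14003165e+00, -2.28307726e-04,  2.86379019e+00]), 'contact_force': array([0.75184368, 0.39252804, 0.10337674]), 'torque': array([-0.01197716,  0.00396104,  0.03591758]), 'grip_force': 0.0, 'opening': 0.09188673063373139}
scene [[-0.564, -0.455, 0.689, 1.235], [0.826, -0.316, 0.467, 0.493], [0.006, 0.832, 0.554, 0.745], [0.0, 0.0, 0.0, 1.0]]
block [([0.381, 0.076, 0.041], 0.9, [294.0, 213.0]), ([0.376, -0.147, 0.04], 0.74, [238.0, 190.0]), ([0.474, 0.259, 0.041], 0.58, [335.0, 252.0])]
rack [([0.447, 0.248, 0.154], 0.57, [341.0, 213.0]), ([0.305, -0.338, 0.053], 0.3, [208.0, 163.0])]
rack_grip [([0.451, 0.246, 0.153], 0.57, [340.0, 214.0
[... 697 characters left out ...]
]
block [([0.356, 0.066, 0.043], 0.93, [236.0, 247.0]), ([0.361, -0.177, 0.041], 0.83, [304.0, 244.0]), ([0.439, 0.228, 0.04], 0.55, [191.0, 225.0])]
rack [([0.441, 0.238, 0.191], 0.51, [181.0, 224.0])]
rack_grip [([0.439, 0.234, 0.197], 0.44, [183.0, 224.0])]
rack_b_grip [([0.589, -0.289, 0.184], 0.55, [340.0, 175.0])]
stand [([0.767, -0.183, 0.028], 0.68, [301.0, 135.0]), ([0.594, -0.218, 0.005], 0.65, [311.0, 181.0]), ([0.588, -0.288, 0.186], 0.32, [340.0, 175.0])]
torch [([0.302, -0.336, 0.088], 0.85, [351.0, 260.0])]
jar [([0.7, 0.274, 0.096], 0.79, [175.0, 152.0])]
dish [([0.548, 0.238, 0.006], 0.78, [189.0, 196.0])]
tweezers []
hook_seat [([0.438, 0.238, 0.195], 0.74, [181.0, 225.0])]
```

View pics/a.png

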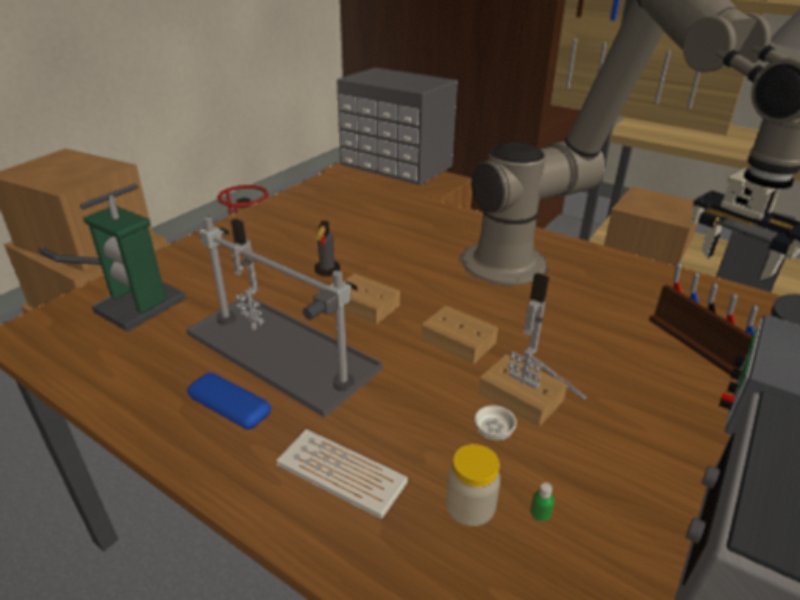

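View pics/b.png

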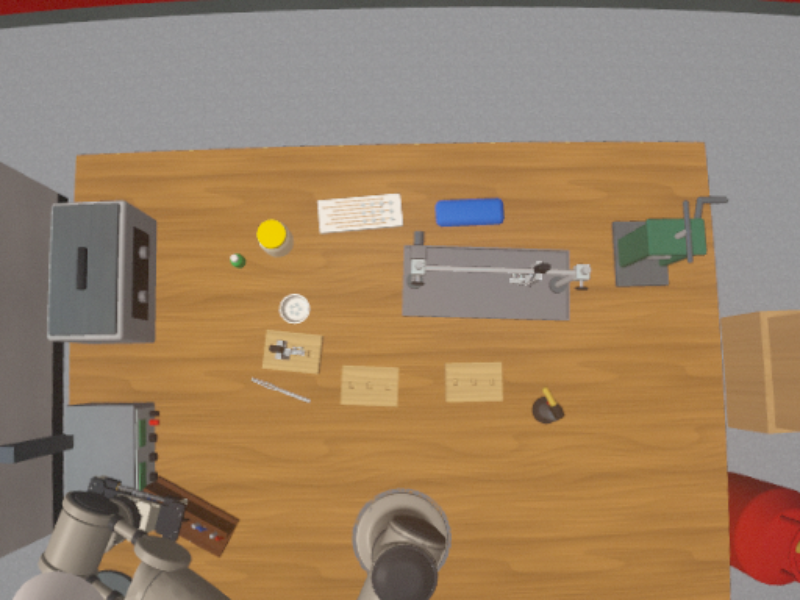

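```bash
python3 - <<'E'
from h import *
a=read_camera('scene')[:,:,::-1];b=read_camera('top')[:,:,::-1]
A=cv2.resize(a[160:280,290:390],(400,480),interpolation=cv2.INTER_CUBIC)
B=cv2.resize(b[195:255,160:215],(400,436),interpolation=cv2.INTER_CUBIC)
C=np.zeros((480,800,3),np.uint8);C[:,:400]=A;C[:436,400:]=B
cv2.imwrite('pics/c.png',C)
A=cv2.resize(a[130:265,110:250],None,fx=4,fy=4,interpolation=cv2.INTER_CUBIC)
cv2.imwrite('pics/d.png',A)
E
```

```text
(no output)
```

View pics/c.png

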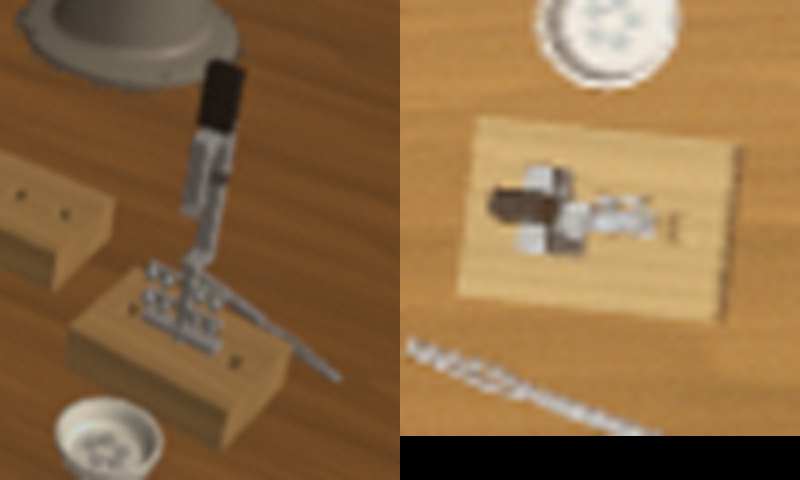

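View pics/d.png

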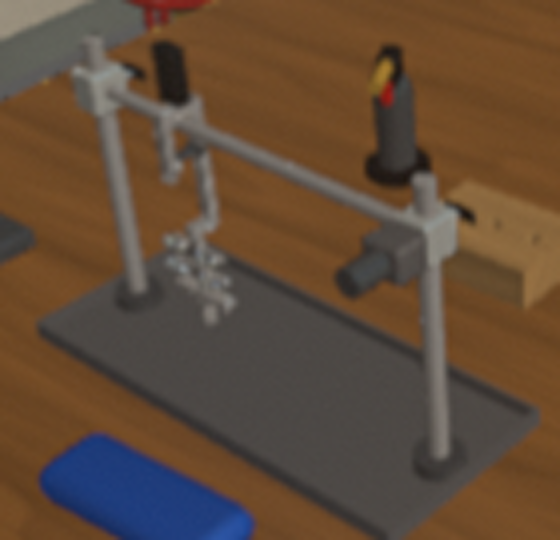

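```bash
cat >> h.py <<'E'
from scipy.optimize import least_squares
def fit(corn,obs,z):
    # corn: local xy ; obs: list of (cam,idx,uv)
    def f(p):
        c,s=np.cos(p[2]),np.sin(p[2])
        P=np.c_[corn@np.array([[c,s],[-s,c]])+p[:2],np.full(len(corn),z)]
        return np.concatenate([proj(cam,P[i])[0]-uv for cam,i,uv in obs])
    r=least_squares(f,[.5,0,0]);return r.x,r.fun.reshape(-1,2)
E
python3 - <<'E'
from h import *
t=lambda x,y:np.array([160+x/7.27,195+y/7.27])
s=lambda x,y:np.array([290+x/4,160+y/4])
co=np.array([[45,65],[45,-65],[-45,-65],[-45,65]])/1000
o=[('top',0,t(478,118)),('top',1,t(740,146)),('top',2,t(720,320)),('top',3,t(458,295)),('scene',0,s(225,405)),('scene',1,s(70,323)),('scene',3,s(292,347)),('scene',2,s(140,265))]
for q in (o[:4],o[4:],o):
    x,f=fit(co,q,.04);print('block',x.round(4),f.round(1).tolist())
B=x
for cam,uv in (('scene',s(222,94)),):
    o1,d1=ray(cam,uv)
    print('grip at rack pos z.227',at_z(cam,uv,.241))  # foot at 0.014
u=lambda x,y:np.array([110+x/4,130+y/4]); v=lambda x,y:np.array([x,y])/1.5625
co=np.array([[85,200],[85,-200],[-85,-200],[-85,200]])/1000
o=[('scene',0,u(390,538)),('scene',1,u(40,326)),('scene',3,u(538,411)),('top',0,v(403,247)),('top',1,v(569,250)),('top',2,v(568,320)),('top',3,v(402,316))]
for q in (o[:3],o[3:],o):
    x,f=fit(co,q,.016);print('stand',x.round(4),f.round(1).tolist())
S=x
c,sn=np.cos(S[2]),np.sin(S[2])
for z in (.205,.211,.217,.223,.229):
    P=[[S[0]-sn*y,S[1]+c*y,z] for y in (-.158,0,.158)]
    print(z,(4*(proj('scene',P)-[110,130])).round(0).tolist(),(proj('top',P)*1.5625).round(0).tolist())
E
```

```text
block [ 0.435   0.0425 -0.1294] [[0.1, -0.3], [-0.3, -0.4], [-0.0, 0.5], [0.2, 0.2]]
block [ 0.4394  0.2434 -0.1613] [[0.0, 1.1], [-0.2, -0.5], [0.1, -0.7], [0.0, -0.1]]
block [ 0.4216  0.1588 -0.1342] [[-31.8, 4.1], [-32.2, 4.2], [-32.3, 5.1], [-32.0, 4.5], [-24.9, -14.7], [-22.6, -13.8], [-25.0, -15.3], [-22.7, -12.5]]
grip at rack pos z.227 [0.43756115 0.24304755 0.241     ]
stand [ 0.5981 -0.2142 -0.0576] [[-0.3, -0.1], [-0.9, -0.6], [1.1, 0.3]]
stand [ 0.5926 -0.2165 -0.0461] [[-0.1, -0.7], [-0.3, -0.0], [0.7, 0.2], [-0.3, 0.5]]
stand [ 0.595  -0.2162 -0.0528] [[0.3, -1.2], [-0.7, -1.1], [1.2, -0.7], [-0.0, -1.7], [-0.3, -0.3], [0.4, -0.1], [-0.6, -0.5]]
0.205 [[115.0, 95.0], [253.0, 158.0], [415.0, 230.0]] [[573.0, 272.0], [499.0, 270.0], [424.0, 268.0]]
0.211 [[114.0, 89.0], [252.0, 151.0], [414.0, 223.0]] [[574.0, 272.0], [500.0, 270.0], [424.0, 267.0]]
0.217 [[112.0, 82.0], [251.0, 143.0], [414.0, 215.0]] [[575.0, 272.0], [500.0, 269.0], [424.0, 267.0]]
0.223 [[111.0, 75.0], [250.0, 136.0], [413.0, 208.0]] [[576.0, 271.0], [501.0, 269.0], [424.0, 267.0]]
0.229 [[110.0, 68.0], [249.0, 129.0], [413.0, 200.0]] [[577.0, 271.0], [501.0, 268.0], [424.0, 266.0]]
```

```bash
python3 - <<'E'
from h import *
t=lambda x,y:np.array([160+(x-400)/7.27,195+y/7.27])
s=lambda x,y:np.array([290+x/4,160+y/4])
co=np.array([[45,65],[45,-65],[-45,-65],[-45,65]])/1000
o=[('top',0,t(478,118)),('top',1,t(740,146)),('top',2,t(720,320)),('top',3,t(458,295)),('scene',0,s(225,405)),('scene',1,s(70,323)),('scene',3,s(292,347)),('scene',2,s(140,265))]
for q in (o[:4],o):
    x,f=fit(co,q,.04);print('block',x.round(4),f.round(1).tolist())
for z in (.241,.265): print('grip top view',at_z('top',t(525,207),z))
st=observe()
# fit of tool
from scipy.spatial.transform import Rotation as R
print(R.from_euler('xyz',st['tool_rot']).as_matrix().round(3))
print('wrist cam',np.array(get_calibration('wrist')['world_from_camera']).round(3).tolist())
E
```

```text
block [ 0.4398  0.2419 -0.1243] [[0.3, -0.2], [-0.3, -0.4], [-0.2, 0.4], [0.2, 0.2]]
block [ 0.4396  0.2428 -0.1431] [[0.3, -0.4], [-0.4, -0.0], [-0.7, 0.8], [-0.2, -0.1], [0.3, 1.0], [-0.4, -0.2], [-0.1, -1.1], [-0.6, -0.1]]
grip top view [0.44032472 0.24361832 0.241     ]
grip top view [0.4395382  0.23942978 0.265     ]
[[-0.962  0.274  0.   ]
 [ 0.274  0.962  0.   ]
 [-0.     0.    -1.   ]]
wrist cam [[0.274, -0.915, -0.298, 0.063], [0.962, 0.261, 0.084, 0.528], [0.0, -0.309, 0.951, 0.385], [0.0, 0.0, 0.0, 1.0]]
```

Call:
step_arm:
  commands:
    - {"translation": [0,0,-35],"roll": 0}
    - {"translation": [0,0,-35],"roll": 0}
    - {"translation": [0,0,-35],"roll": 0}
    - {"translation": [-27.4,-13.2,0],"roll": 0}
    - {"translation": [-27.4,-13.2,0],"roll": 0}
    - {"translation": [-27.4,-13.2,0],"roll": 0}
    - {"translation": [-27.4,-13.2,0],"roll": 0}
    - {"translation": [-27.4,-13.2,0],"roll": 0}
    - {"translation": [-27.4,-13.2,0],"roll": 0}
    - {"translation": [-27.4,-13.2,0],"roll": 0}
    - {"translation": [-27.4,-13.2,0],"roll": 0}
    - {"translation": [-27.4,-13.2,0],"roll": 0}
    - {"translation": [-27.4,-13.2,0],"roll": 0}
    - {"translation": [-27.4,-13.2,0],"roll": 0}
    - {"translation": [-27.4,-13.2,0],"roll": 0}
    - {"translation": [-27.4,-13.2,0],"roll": 0}
    - {"translation": [0,0,0],"roll": -0.07}
    - {"translation": [0,0,0],"roll": -0.07}
    - {"translation": [0,0,0],"roll": 0}
  fingers: 0.8

```text
time: 2.78
tool_pos: [0.4398, 0.2416, 0.3315]
tool_rot: [-3.142, -0.0, 3.005]
contact_force: [0.0, 0.9, 0.0]
opening: 0.0733
grip_force: 0.0
```

```bash
python3 - <<'E'
from h import *
st=observe();print(st['time'],st['tool_pos'],st['tool_rot'],st['contact_force'])
save('wrist','e.png',None,1.5)
for n in ('rack_grip',):
    r=search_frame('wrist',n);print([(x['at'],x['confidence'],proj('wrist',x['at'])[0]*1.5) for x in r])
c,s=np.cos(-.135),np.sin(-.135)
for z in (.251,.203): 
  P=[[.4396+c*x-s*y,.2425+s*x+c*y,.014+z] for x,y in ((7,12),(7,-12),(-7,-12),(-7,12)) for x,y in [(x/1000,y/1000)]]
  print((proj('wrist',P)*1.5).round().tolist())
E
```

```text
2.7833 [0.43984229 0.2416357  0.33154584] [-3.14155972e+00 -3.18043460e-04  3.00485554e+00] [0.01354599 0.89801173 0.0360128 ]
[([0.4341, 0.2476, 0.2176], 0.71, array([387.78448622, 277.07045537])), ([0.6964, 0.2844, 0.1015], 0.47, array([450.29133638, 467.64505683]))]
[[403.0, 322.0], [360.0, 322.0], [360.0, 299.0], [403.0, 299.0]]
[[399.0, 295.0], [364.0, 296.0], [363.0, 276.0], [399.0, 276.0]]
```

View pics/e.png

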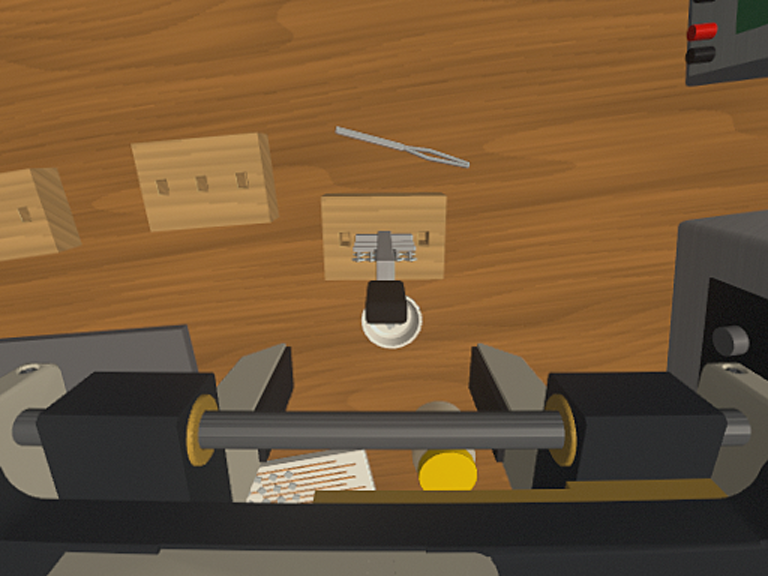

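The picture shows the rack standing in the left block, its black grip at (386, 302), with the block's edges square to the tool. The grip lies about 3 mm further to +y than predicted.

Call:
step_arm:
  commands:
    - {"translation": [0,2.7,0],"roll": 0}
    - {"translation": [0,0,20],"roll": 0}
    - {"translation": [0,0,20],"roll": 0}
    - {"translation": [0,0,20],"roll": 0}
    - {"translation": [0,0,20],"roll": 0}
    - {"translation": [0,0,20],"roll": 0}
    - {"translation": [0,0,9],"roll": 0}
    - {"translation": [0,0,0],"roll": 0}

```text
time: 3.55
tool_pos: [0.4386, 0.2449, 0.2209]
tool_rot: [-3.14, -0.003, 3.004]
contact_force: [-0.7, 1.0, 0.5]
opening: 0.0733
grip_force: 0.0
```

Call:
step_arm:
  commands:
    - {"translation": [0,0,0],"roll": 0}
    - {"translation": [0,0,0],"roll": 0}
    - {"translation": [0,0,0],"roll": 0}
    - {"translation": [0,0,0],"roll": 0}
    - {"translation": [0,0,0],"roll": 0}
    - {"translation": [0,0,0],"roll": 0}
  fingers: 0
  grip_force: 45

```text
time: 4.05
tool_pos: [0.44, 0.2449, 0.2232]
tool_rot: [3.141, 0.001, 3.004]
contact_force: [0.3, 0.8, 0.3]
opening: 0.0381
grip_force: 0.0
```

Call:
step_arm:
  commands:
    - {"translation": [0,0,0],"roll": 0}
    - {"translation": [0,0,0],"roll": 0}
    - {"translation": [0,0,0],"roll": 0}
    - {"translation": [0,0,0],"roll": 0}
    - {"translation": [0,0,0],"roll": 0}
    - {"translation": [0,0,0],"roll": 0}

```text
time: 4.55
tool_pos: [0.4398, 0.2448, 0.2228]
tool_rot: [-3.142, 0.0, 3.004]
contact_force: [-0.1, -1.0, 2.1]
opening: 0.0237
grip_force: 45.0
```

Call:
step_arm:
  commands:
    - {"translation": [0,0,-5],"roll": 0}
    - {"translation": [0,0,-10],"roll": 0}
    - {"translation": [0,0,-12],"roll": 0}
    - {"translation": [0,0,-12],"roll": 0}
    - {"translation": [0,0,-12],"roll": 0}
    - {"translation": [0,0,-12],"roll": 0}
    - {"translation": [0,0,-12],"roll": 0}
    - {"translation": [0,0,-7],"roll": 0}
    - {"translation": [0,0,0],"roll": -0.0425}
    - {"translation": [0,0,0],"roll": -0.0425}
    - {"translation": [0,0,0],"roll": 0}

```text
time: 5.47
tool_pos: [0.4397, 0.2449, 0.3046]
tool_rot: [3.142, -0.0, 3.09]
contact_force: [-1.0, -0.6, -2.0]
opening: 0.0236
grip_force: 45.0
```

Call:
step_arm:
  commands:
    - {"translation": [-4,-15,0],"roll": 0}
    - {"translation": [-6,-24,0],"roll": 0}
    - {"translation": [-6,-24,0],"roll": 0}
    - {"translation": [-6,-24,0],"roll": 0}
    - {"translation": [-6,-24,0],"roll": 0}
    - {"translation": [-6,-24,0],"roll": 0}
    - {"translation": [-6,-24,0],"roll": 0}
    - {"translation": [-6,-24,0],"roll": 0}
    - {"translation": [-6,-24,0],"roll": 0}
    - {"translation": [-6,-24,0],"roll": 0}
    - {"translation": [-6,-24,0],"roll": 0}
    - {"translation": [-6,-24,0],"roll": 0}
    - {"translation": [-6,-24,0],"roll": 0}
    - {"translation": [-6,-24,0],"roll": 0}
    - {"translation": [-6,-24,0],"roll": 0}
    - {"translation": [-6,-24,0],"roll": 0}
    - {"translation": [-6,-24,0],"roll": 0}
    - {"translation": [-4,-13,0],"roll": 0}
    - {"translation": [0,0,0],"roll": 0}
    - {"translation": [0,0,0],"roll": 0}

```text
time: 7.13
tool_pos: [0.5218, -0.1719, 0.3041]
tool_rot: [3.14, -0.001, 3.087]
contact_force: [0.3, 0.3, -1.7]
opening: 0.0236
grip_force: 45.0
```

```bash
python3 - <<'E'
from h import *
st=observe();print(st['time'],st['tool_pos'],st['tool_rot'],st['contact_force'],st['torque'])
a=read_camera('wrist')[:,:,::-1];b=read_camera('scene')[:,:,::-1]
A=cv2.resize(a,None,fx=1,fy=1);B=cv2.resize(b[130:230,110:230],None,fx=4,fy=4,interpolation=cv2.INTER_CUBIC)
C=np.zeros((400,800,3),np.uint8);C[:384,:320]=a[:,100:420];C[:400,320:]=B
cv2.imwrite('pics/f.png',C)
cv2.imwrite('pics/wr.png',cv2.resize(a,None,fx=1.5,fy=1.5,interpolation=cv2.INTER_CUBIC))
E
```

```text
7.1333 [ 0.52177433 -0.17191365  0.30410347] [ 3.14026402e+00 -1.14528045e-03  3.08707306e+00] [ 0.26830475  0.30129935 -1.71785325] [-0.01033875  0.07532997 -0.00322547]
```

View pics/f.png

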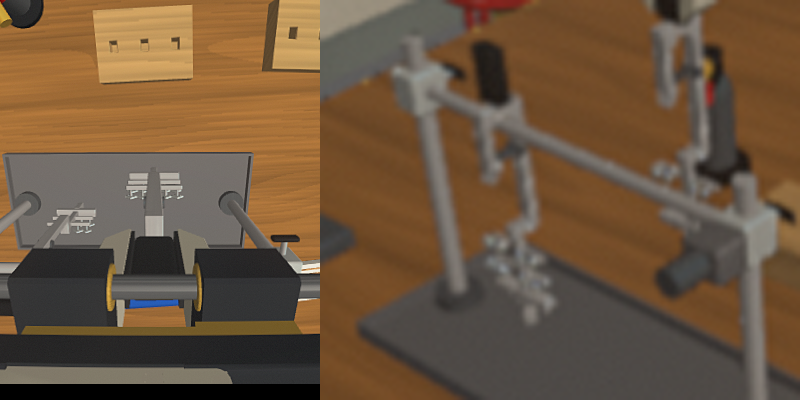

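```bash
python3 - <<'E'
from h import *
b=read_camera('scene')[:,:,::-1]
b4=cv2.resize(b,None,fx=4,fy=4,interpolation=cv2.INTER_CUBIC)
sat=cv2.cvtColor(b,cv2.COLOR_BGR2HSV)[:,:,1].astype(float)
S=[.595,-.2162,-.0528];c,s=np.cos(S[2]),np.sin(S[2])
def W(x,y,z):return np.array([S[0]+c*x-s*y,S[1]+s*x+c*y,z])
# measure rail centre per column
for col in range(166,206,4):
    # predicted rows for z, at that col
    ys=np.linspace(-.1,.15,200);p=proj('scene',[W(0,y,.217) for y in ys]);i=np.argmin(abs(p[:,0]-col));v0=p[i,1]
    q=proj('scene',[W(0,ys[i],.227)])[0]
    r=np.arange(int(v0)-7,int(v0)+9);pr=sat[r,col]
    print(col,round(ys[i],3),'v217=%.1f px/10mm=%.1f'%(v0,v0-q[1]+ (q[0]-col)*.43),dict(zip(r.tolist(),pr.astype(int).tolist())))
# overlay
im=b4.copy()
st=observe();T=np.array(st['tool_pos']);yaw=st['tool_rot'][2]-np.pi
cy,sy=np.cos(yaw),np.sin(yaw)
def K(x,y,z):return np.array([T[0]+cy*x-sy*y,T[1]+sy*x+cy*y,T[2]-.2085+z])
def dl(P,col):
    p=(proj('scene',P)*4+1.5).round().astype(int);cv2.polylines(im,[p.reshape(-1,1,2)],False,col,1)
for z,col in ((.205,(0,0,255)),(.217,(0,255,0)),(.229,(255,0,0))): dl([W(0,-.158,z),W(0,.158,z)],col)
for y in(-.006,.006): dl(np.array([K(-.0195,y,.087),K(-.0195,y,.203),K(.0195,y,.203),K(.0195,y,.152),K(.0115,y,.152),K(.0115,y,.193),K(-.0115,y,.193),K(-.0115,y,.095),K(.006,y,.095),K(.006,y,.087)]),(0,255,255))
dl(np.array([K(.004,.0,.087),K(.004,0,.034)]),(0,255,255));dl(np.array([K(.004,-.03,.030),K(.004,.03,.03)]),(0,255,255))
cv2.imwrite('pics/g.png',im[480:960,420:1000])
E
```

```text
166 -0.03 v217=162.8 px/10mm=2.8 {155: 167, 156: 166, 157: 164, 158: 163, 159: 166, 160: 169, 161: 168, 162: 147, 163: 81, 164: 29, 165: 24, 166: 25, 167: 70, 168: 139, 169: 169, 170: 169}
170 -0.012 v217=164.6 px/10mm=2.8 {157: 165, 158: 164, 159: 159, 160: 168, 161: 163, 162: 171, 163: 166, 164: 125, 165: 66, 166: 30, 167: 25, 168: 31, 169: 83, 170: 149, 171: 171, 172: 171}
174 0.006 v217=166.4 px/10mm=2.9 {159: 168, 160: 165, 161: 164, 162: 166, 163: 164, 164: 171, 165: 165, 166: 116, 167: 56, 168: 27, 169: 23, 170: 35, 171: 89, 172: 151, 173: 167, 174: 168}
178 0.022 v217=168.2 px/10mm=2.9 {161: 165, 162: 163, 163: 164, 164: 165, 165: 167, 166: 169, 167: 155, 168: 96, 169: 43, 170: 26, 171: 24, 172: 53, 173: 119, 174: 166, 175: 172, 176: 167}
182 0.038 v217=169.9 px/10mm=2.9 {162: 166, 163: 165, 164: 168, 165: 165, 166: 166, 167: 171, 168: 172, 169: 139, 170: 64, 171: 26, 172: 21, 173: 25, 174: 54, 175: 120, 176: 166, 177: 171}
186 0.055 v217=171.7 px/10mm=3.0 {164: 167, 165: 163, 166: 166, 167: 165, 168: 167, 169: 169, 170: 168, 171: 130, 172: 63, 173: 29, 174: 24, 175: 28, 176: 67, 177: 133, 178: 167, 179: 171}
190 0.07 v217=173.4 px/10mm=2.9 {166: 168, 167: 165, 168: 162, 169: 168, 170: 168, 171: 175, 172: 173, 173: 126, 174: 62, 175: 31, 176: 25, 177: 31, 178: 82, 179: 146, 180: 169, 181: 169}
194 0.086 v217=175.3 px/10mm=3.0 {168: 168, 169: 155, 170: 98, 171: 48, 172: 16, 173: 13, 174: 69, 175: 92, 176: 45, 177: 28, 178: 25, 179: 33, 180: 82, 181: 138, 182: 138, 183: 125}
198 0.101 v217=177.0 px/10mm=3.0 {170: 137, 171: 79, 172: 27, 173: 17, 174: 48, 175: 122, 176: 135, 177: 66, 178: 30, 179: 26, 180: 29, 181: 29, 182: 28, 183: 25, 184: 26, 185: 32}
202 0.116 v217=178.8 px/10mm=3.0 {171: 28, 172: 26, 173: 25, 174: 14, 175: 6, 176: 12, 177: 15, 178: 24, 179: 27, 180: 25, 181: 28, 182: 27, 183: 32, 184: 30, 185: 27, 186: 26}
```

View pics/g.png

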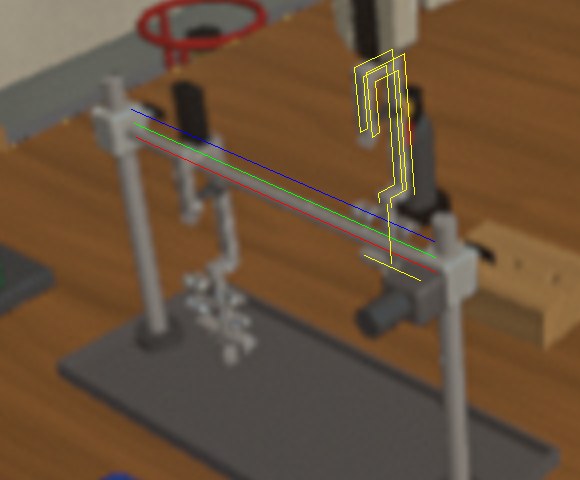

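```bash
python3 - <<'E'
from h import *
b=read_camera('top')[:,:,::-1]
hsv=cv2.cvtColor(b,cv2.COLOR_BGR2HSV)
S=[.595,-.2162,-.0528];c,s=np.cos(S[2]),np.sin(S[2])
ys=np.linspace(-.15,.15,400);p=proj('top',[[S[0]-s*y,S[1]+c*y,.210] for y in ys])
xs=[]
for col in range(278,362,3):
    i=np.argmin(abs(p[:,0]-col));v0=p[i,1];r=np.arange(int(round(v0))-5,int(round(v0))+6)
    print(col,'y%.3f v%.1f'%(ys[i],v0),r[0],hsv[r,col,2].tolist())
E
```

```text
278 y0.136 v171.4 166 [145, 144, 146, 127, 174, 190, 187, 141, 145, 145, 145]
281 y0.127 v171.5 166 [146, 145, 145, 147, 172, 187, 187, 153, 143, 146, 145]
284 y0.117 v171.6 167 [143, 145, 140, 169, 189, 189, 156, 136, 105, 86, 89]
287 y0.107 v171.7 167 [143, 145, 145, 177, 187, 187, 156, 144, 87, 89, 88]
290 y0.097 v171.8 167 [143, 144, 142, 153, 186, 188, 177, 146, 86, 84, 85]
293 y0.088 v171.8 167 [142, 144, 144, 148, 185, 188, 177, 145, 144, 134, 132]
296 y0.078 v171.9 167 [147, 144, 142, 142, 185, 187, 174, 147, 142, 146, 145]
299 y0.068 v172.0 167 [141, 140, 142, 142, 183, 188, 176, 125, 131, 134, 144]
302 y0.058 v172.1 167 [117, 99, 87, 84, 86, 87, 87, 88, 86, 89, 84]
305 y0.048 v172.2 167 [88, 85, 92, 99, 91, 92, 94, 115, 153, 162, 174]
308 y0.039 v172.3 167 [107, 143, 155, 165, 177, 180, 180, 177, 177, 175, 173]
311 y0.029 v172.4 167 [181, 182, 181, 182, 181, 179, 177, 176, 173, 172, 170]
314 y0.018 v172.5 167 [176, 177, 175, 180, 174, 155, 137, 128, 135, 153, 167]
317 y0.009 v172.6 168 [126, 134, 156, 170, 176, 178, 180, 179, 177, 177, 176]
320 y-0.001 v172.7 168 [174, 175,
[... 372 characters left out ...]
0 v173.1 168 [156, 158, 163, 165, 168, 168, 170, 172, 175, 178, 181]
338 y-0.061 v173.2 168 [149, 155, 158, 161, 162, 165, 168, 172, 170, 175, 178]
341 y-0.070 v173.3 168 [144, 149, 154, 157, 161, 162, 164, 168, 169, 172, 174]
344 y-0.080 v173.4 168 [140, 141, 147, 149, 154, 157, 161, 164, 166, 168, 171]
347 y-0.090 v173.5 168 [132, 137, 144, 147, 151, 153, 155, 160, 163, 164, 168]
350 y-0.100 v173.6 169 [129, 136, 143, 146, 151, 154, 156, 159, 160, 165, 164]
353 y-0.110 v173.7 169 [118, 124, 133, 137, 144, 147, 151, 154, 156, 159, 157]
356 y-0.120 v173.8 169 [122, 123, 124, 128, 126, 132, 136, 140, 147, 155, 159]
359 y-0.130 v173.9 169 [127, 134, 138, 141, 147, 146, 148, 150, 156, 157, 160]
```

Call:
step_arm:
  commands:
    - {"translation": [0,0,4],"roll": 0}
    - {"translation": [-10,0,0],"roll": 0}
    - {"translation": [-10,0,0],"roll": 0}
    - {"translation": [-10,0,0],"roll": 0}
    - {"translation": [-10,0,0],"roll": 0}
    - {"translation": [-8,0,0],"roll": 0}
    - {"translation": [-6,0,0],"roll": 0}
    - {"translation": [-4,0,0],"roll": 0}
    - {"translation": [-4,0,0],"roll": 0}
    - {"translation": [-3,0,0],"roll": 0}
    - {"translation": [-3,0,0],"roll": 0}
    - {"translation": [0,0,0],"roll": 0}

```text
time: 8.33
tool_pos: [0.5902, -0.1757, 0.3006]
tool_rot: [3.141, 0.0, 3.089]
contact_force: [-0.5, 0.2, -2.2]
opening: 0.0235
grip_force: 45.0
```

Call:
step_arm:
  commands:
    - {"translation": [-3,0,0],"roll": 0}
    - {"translation": [-2,0,0],"roll": 0}
    - {"translation": [-2,0,0],"roll": 0}
    - {"translation": [-2,0,0],"roll": 0}
    - {"translation": [0,0,0],"roll": 0}
    - {"translation": [0,0,0],"roll": 0}
    - {"translation": [0,0,0],"roll": 0}

```text
time: 8.92
tool_pos: [0.5988, -0.1761, 0.3007]
tool_rot: [3.142, -0.0, 3.089]
contact_force: [1.2, -0.8, -1.7]
opening: 0.0235
grip_force: 45.0
```

```bash
python3 - <<'E'
from h import *
st=observe();print(st['time'],st['tool_pos'],st['tool_rot'],st['contact_force'],st['torque'])
b=read_camera('scene')[:,:,::-1]
im=cv2.resize(b[125:215,130:235],None,fx=6,fy=6,interpolation=cv2.INTER_CUBIC)
cv2.imwrite('pics/i.png',im)
T=np.array(st['tool_pos']);yaw=st['tool_rot'][2]-np.pi
cy,sy=np.cos(yaw),np.sin(yaw)
K=lambda x,y,z:np.array([T[0]+cy*x-sy*y,T[1]+sy*x+cy*y,T[2]-.2085+z])
for n,P in dict(lip=K(.02,0,.142),goose=K(.006,0,.091),backbot=K(-.0155,.006,.091),railmouth=K(-.002,.006,.1185)).items(): print(n,(6*(proj('scene',P)[0]-[130,125])+2.5).round())
E
```

```text
8.9167 [ 0.59876536 -0.17610693  0.30068541] [ 3.14152788e+00 -8.42912367e-05  3.08882350e+00] [ 1.22641138 -0.81138121 -1.66944866] [ 0.0411029  -0.02973299  0.00428061]
lip [280. 260.]
goose [313. 341.]
backbot [354. 326.]
railmouth [329. 289.]
```

View pics/i.png

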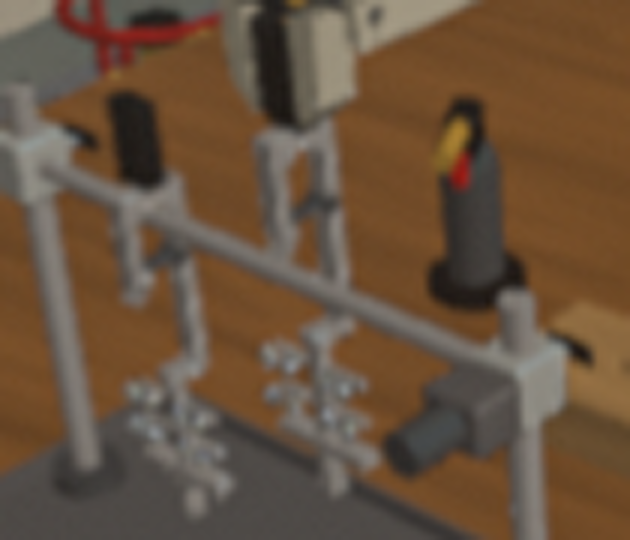

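Call:
step_arm:
  commands:
    - {"translation": [0,0,5],"roll": 0}
    - {"translation": [0,0,6],"roll": 0}
    - {"translation": [0,0,6],"roll": 0}
    - {"translation": [0,0,5],"roll": 0}
    - {"translation": [0,0,4],"roll": 0}
    - {"translation": [0,0,3],"roll": 0}
    - {"translation": [0,0,0],"roll": 0}

```text
time: 9.55
tool_pos: [0.5985, -0.176, 0.2707]
tool_rot: [3.141, -0.001, 3.089]
contact_force: [-0.0, -0.3, -1.8]
opening: 0.0237
grip_force: 45.0
```

Call:
step_arm:
  commands:
    - {"translation": [0,0,2],"roll": 0}
    - {"translation": [0,0,2],"roll": 0}
    - {"translation": [0,0,2],"roll": 0}
    - {"translation": [0,0,2],"roll": 0}
    - {"translation": [0,0,0],"roll": 0}

```text
time: 9.97
tool_pos: [0.5988, -0.1762, 0.2644]
tool_rot: [-3.141, 0.001, 3.089]
contact_force: [-2.2, 0.2, 4.4]
opening: 0.0237
grip_force: 45.0
```

Call:
step_arm:
  commands:
    - {"translation": [0,0,2],"roll": 0}
    - {"translation": [0,0,2],"roll": 0}
    - {"translation": [0,0,2],"roll": 0}
    - {"translation": [0,0,0],"roll": 0}

```text
time: 10.3
tool_pos: [0.5994, -0.1762, 0.2598]
tool_rot: [-3.141, 0.003, 3.089]
contact_force: [-1.8, -0.1, 10.2]
opening: 0.0237
grip_force: 45.0
```

Call:
step_arm:
  commands:
    - {"translation": [0,0,2],"roll": 0}
    - {"translation": [0,0,2],"roll": 0}
    - {"translation": [0,0,2],"roll": 0}
    - {"translation": [0,0,0],"roll": 0}

```text
time: 10.63
tool_pos: [0.5981, -0.1764, 0.2529]
tool_rot: [-3.141, -0.0, 3.089]
contact_force: [-4.8, 0.2, 7.4]
opening: 0.024
grip_force: 45.0
```

Call:
step_arm:
  commands:
    - {"translation": [0,0,2],"roll": 0}
    - {"translation": [0,0,2],"roll": 0}
    - {"translation": [0,0,2],"roll": 0}
    - {"translation": [0,0,0],"roll": 0}

```text
time: 10.97
tool_pos: [0.5978, -0.1763, 0.2458]
tool_rot: [-3.141, -0.002, 3.089]
contact_force: [-4.5, -0.4, 3.1]
opening: 0.0236
grip_force: 45.0
```

Call:
step_arm:
  commands:
    - {"translation": [0,0,2],"roll": 0}
    - {"translation": [0,0,2],"roll": 0}
    - {"translation": [0,0,2],"roll": 0}
    - {"translation": [0,0,0],"roll": 0}

```text
time: 11.3
tool_pos: [0.5982, -0.1761, 0.239]
tool_rot: [3.141, -0.002, 3.089]
contact_force: [-5.2, 0.1, 1.4]
opening: 0.0236
grip_force: 45.0
```

Call:
step_arm:
  commands:
    - {"translation": [0,0,1],"roll": 0}
    - {"translation": [0,0,1],"roll": 0}
    - {"translation": [0,0,1],"roll": 0}
    - {"translation": [0,0,0],"roll": 0}

```text
time: 11.63
tool_pos: [0.598, -0.176, 0.2359]
tool_rot: [3.141, -0.003, 3.089]
contact_force: [-5.7, 0.1, 0.4]
opening: 0.0239
grip_force: 45.0
```

Call:
step_arm:
  commands:
    - {"translation": [0,0,1],"roll": 0}
    - {"translation": [0,0,1],"roll": 0}
    - {"translation": [0,0,0],"roll": 0}

```text
time: 11.88
tool_pos: [0.5982, -0.1759, 0.2334]
tool_rot: [3.141, -0.003, 3.089]
contact_force: [-5.1, -0.0, -3.1]
opening: 0.0236
grip_force: 45.0
```

Call:
step_arm:
  commands:
    - {"translation": [0,0,1],"roll": 0}
    - {"translation": [0,0,1],"roll": 0}
    - {"translation": [0,0,0],"roll": 0}

```text
time: 12.13
tool_pos: [0.5982, -0.1759, 0.2316]
tool_rot: [3.141, -0.002, 3.089]
contact_force: [-4.9, 0.1, -4.4]
opening: 0.0235
grip_force: 45.0
```

Call:
step_arm:
  commands:
    - {"translation": [0,0,1],"roll": 0}
    - {"translation": [0,0,1],"roll": 0}
    - {"translation": [0,0,0],"roll": 0}

```text
time: 12.38
tool_pos: [0.5989, -0.176, 0.2309]
tool_rot: [3.141, 0.0, 3.089]
contact_force: [-4.9, 0.5, -0.1]
opening: 0.0241
grip_force: 45.0
```

Call:
step_arm:
  commands:
    - {"translation": [0,0,1],"roll": 0}
    - {"translation": [0,0,0],"roll": 0}
    - {"translation": [0,0,0],"roll": 0}

```text
time: 12.63
tool_pos: [0.5989, -0.176, 0.2308]
tool_rot: [-3.141, 0.001, 3.089]
contact_force: [-5.4, 1.2, 3.4]
opening: 0.0239
grip_force: 45.0
```

```bash
python3 - <<'E'
from h import *
b=read_camera('scene')[:,:,::-1]
im=cv2.resize(b[140:215,140:210],None,fx=8,fy=8,interpolation=cv2.INTER_CUBIC)
cv2.imwrite('pics/j.png',im)
st=observe();print(st['time'],st['tool_pos'],st['contact_force'],st['torque'])
E
```

```text
12.6833 [ 0.59886917 -0.1759906   0.2307888 ] [-6.08227338  1.13499471  4.16593149] [ 0.26130178  1.23716035 -0.04184369]
```

View pics/j.png

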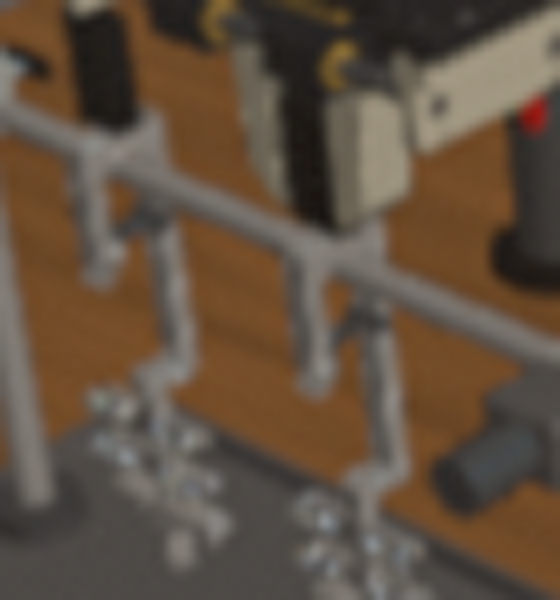

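Call:
step_arm:
  commands:
    - {"translation": [0,0,1],"roll": 0}
    - {"translation": [0,0,0],"roll": 0}
    - {"translation": [0,0,0],"roll": 0}

```text
time: 12.93
tool_pos: [0.5989, -0.176, 0.2307]
tool_rot: [-3.141, 0.002, 3.089]
contact_force: [-7.1, 2.2, 8.3]
opening: 0.0238
grip_force: 45.0
```

Call:
step_arm:
  commands:
    - {"translation": [1,0,0],"roll": 0}
    - {"translation": [1,0,0],"roll": 0}
    - {"translation": [0,0,0],"roll": 0}

```text
time: 13.18
tool_pos: [0.5982, -0.1761, 0.2303]
tool_rot: [-3.141, 0.005, 3.089]
contact_force: [-1.3, 1.1, 6.2]
opening: 0.0236
grip_force: 45.0
```

Call:
step_arm:
  commands:
    - {"translation": [0,0,-1],"roll": 0}
    - {"translation": [0,0,-1],"roll": 0}
    - {"translation": [0,0,0],"roll": 0}

```text
time: 13.43
tool_pos: [0.5971, -0.1761, 0.2304]
tool_rot: [3.141, 0.0, 3.089]
contact_force: [0.8, 0.1, -0.1]
opening: 0.0235
grip_force: 45.0
```

Call:
step_arm:
  commands:
    - {"translation": [0,0,0],"roll": 0}
    - {"translation": [0,0,0],"roll": 0}
    - {"translation": [0,0,0],"roll": 0}
    - {"translation": [0,0,0],"roll": 0}
    - {"translation": [0,0,0],"roll": 0}
    - {"translation": [0,0,0],"roll": 0}
  fingers: 0.65

```text
time: 13.93
tool_pos: [0.5968, -0.176, 0.2308]
tool_rot: [3.142, 0.0, 3.089]
contact_force: [0.9, 0.4, -0.1]
opening: 0.0578
grip_force: 0.0
```

Call:
step_arm:
  commands:
    - {"translation": [0,0,-5],"roll": 0}
    - {"translation": [0,0,-10],"roll": 0}
    - {"translation": [0,0,-15],"roll": 0}
    - {"translation": [0,0,-20],"roll": 0}
    - {"translation": [0,0,-20],"roll": 0}
    - {"translation": [0,0,-20],"roll": 0}
    - {"translation": [0,0,-20],"roll": 0}
    - {"translation": [20,0,0],"roll": 0}
    - {"translation": [30,0,0],"roll": 0}
    - {"translation": [30,0,0],"roll": 0}
    - {"translation": [30,0,0],"roll": 0}
    - {"translation": [20,0,0],"roll": 0}
    - {"translation": [0,0,0],"roll": 0}
    - {"translation": [0,0,0],"roll": 0}
    - {"translation": [0,0,0],"roll": 0}
    - {"translation": [0,0,0],"roll": 0}
    - {"translation": [0,0,0],"roll": 0}
    - {"translation": [0,0,0],"roll": 0}
    - {"translation": [0,0,0],"roll": 0}
    - {"translation": [0,0,0],"roll": 0}

```text
time: 15.6
tool_pos: [0.4673, -0.1691, 0.3404]
tool_rot: [3.141, -0.0, 3.089]
contact_force: [0.6, -0.1, -0.8]
opening: 0.0597
grip_force: 0.0
```

```bash
python3 - <<'E'
from h import *
a=read_camera('scene')[:,:,::-1]
w=read_camera('wrist')[:,:,::-1]
im=cv2.resize(a[130:230,115:215],(400,400),interpolation=cv2.INTER_CUBIC)
C=np.zeros((400,800,3),np.uint8);C[:,:400]=im;C[:300,400:]=cv2.resize(w,(400,300))
cv2.imwrite('pics/k.png',C)
# motion check
for _ in range(6): b=read_camera('scene')[:,:,::-1]
print(np.abs(a[130:230,115:215].astype(int)-b[130:230,115:215]).max())
E
```

```text
5
```

View pics/k.png

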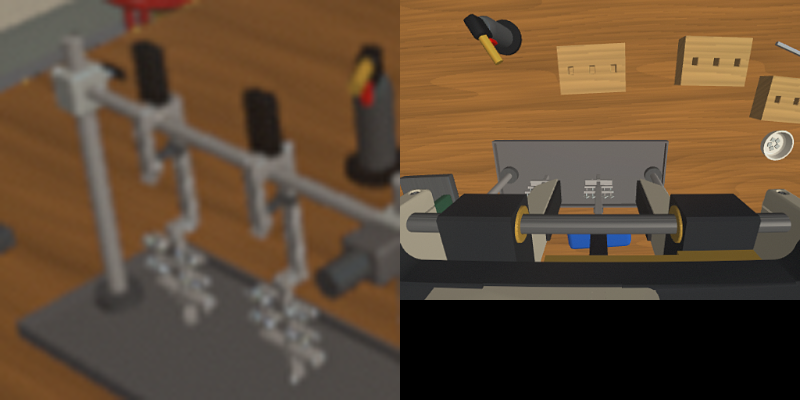

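The new rack hangs upright at (275, 200), with its latch across the mouth like the other rack's, and it isn't moving. The other rack is where it was.

```bash
python3 -c "
from cell import *
print(hand_in())"
```

```text
the job is handed in; nothing more can be done
None
```

The rack is hanging still on the rail beside the other one, upright and released. In the last picture its latch looks shut under the rail. The job is handed in, and no verdict was shown.

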